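# Set the jig gap with the broad blade

## Task

Lift the plywood case's lid right open until it rests back on its stop, and draw the broad setting blade out of the rack inside, leaving the narrow blade in its slot. Slide the broad blade straight down between the two steel plates of the board jig until it drags snugly, its tip about midway down the parallel part of the gap and never driven onto the base, and finish holding it there in the gripper. Leave the lid open and do not knock the other things on the bench about.

Things in the scene. Friction and masses are not known exactly. Their poses are not given: they have to be found in the camera images.
- case: plywood case with a lid, 120 (x) x 190 (y) x 112 mm tall without the lid, walls 6 mm, fixed to the bench. Origin: centre of its underside; x points from its front (lid tab) to its hinge side, z up. Inside, a wooden rack whose top is 61 mm above the bench has two slots (30 mm along x, 6 mm along y) centred at case x = 0, y = +35 and -35 mm; which blade is in which slot varies
- lid (a joint): lid hinge, rad: 0 shut, grows as the lid lifts, 1.75 is its stop (leaning back past upright, where it stays by its own weight; below about 1.55 it falls shut). Lid 120 x 190 x 6 mm, 140 g, hinged along y at the top of the case's +x wall (case x = +60, z = 112 mm)
- lid_hinge (a point): point on the lid's hinge axis at mid-length; the axis runs along the case's y
- lid_tab (a point): grip point in the lid's wooden tab, 150 mm from the hinge axis and 30 mm beyond the lid's front edge. The tab is 20 mm wide (case y), 10 mm thick, sticks out 45 mm from the front edge in the plane of the lid, at y = 0. Pinched by its two sides from above it can turn between the fingers as the lid swings
- broad_blade: the broad setting blade, standing in a rack slot, 90 g or so: steel blade 26 mm wide (its x), 4 mm thick (its y), 52 mm long, under a black handle 28 mm (x) x 14 mm (y) x 42 mm tall. Origin: middle of the tip (lowest) edge; z up along the blade: blade 0 to 52 mm, handle 52 to 94 mm. The handle's foot rests on the rack, tip 9 mm above the bench. Axes start parallel to the case's; a grip on the 14 mm faces (along y) has 40 mm free beyond each face
- narrow_blade: the other blade, to be left in its slot: blade 10 mm wide, handle 14 x 14 x 42 mm, otherwise like the broad one; same origin and axes
- jig: board jig, fixed to the bench: aluminium base 130 (x) x 120 (y) x 10 mm, end blocks 40 mm tall at y = +-53 mm, and two upright steel plates 98 mm long (x) in the middle. Origin: centre of the underside, z up. The gap between the plates is the plane y = 0, running along x
- gap_mouth (a point): centre of the gap at the plates' upper edges, 56 mm above the bench; axes as the jig's (it moves with the plates along y). The gap is 14 mm wide here, narrows evenly to 2 mm at 18 mm below this point, is parallel from 18 to 42 mm below it, and the base lies 46 mm below it. The pair of plates floats +-6 mm along y on a weak spring (0.12 N/mm) and so centres itself on the blade
- sprung_plate (a joint): m: how far the +y plate is pushed from its rest towards +y relative to the other plate; 0 at rest (parallel gap 2 mm), about 0.002 with a 4 mm blade between the plates. Its spring presses 7.2 N at 0 and 0.9 N more per mm; expect 6 to 12 N of drag on the blade in the parallel part and up to about 20 N while its tip passes the narrowing
- kit_box: bystander: open box of thin wood, 75 x 55 x 45 mm; origin centre of underside
- wire_spool: bystander: small grey spool, 44 mm across, 26 mm tall; origin centre of underside
- gear_motor: bystander: small motor, about 70 x 22 x 19 mm; origin under its middle
- screwdriver: bystander: screwdriver about 160 mm long, lying
- pliers: bystander: pliers about 145 mm long, lying
- screw_jar: bystander: clear jar, 56 mm across, 60 mm tall; origin centre of underside
- meter: bystander: yellow hand meter, 130 x 70 x 30 mm, lying; origin centre of underside
Not all that is in view belongs to the job. Of the things that look like the jig, take the one that is farthest to the robot's left at the start. Leave any turquoise look-alike of the case alone.

How it is judged:
On the way, in this order (a step that is already met when the one before it is completed fails the run):
1. the lid is open on its stop (value of joint lid above 1.68 rad), for 0.2 s.
2. the broad blade, held in the fingers, is drawn clear out of the case (z of broad_blade in the frame of case above 0.112 m and contact force between the fingers and broad_blade above 1 N), for 0.1 s.
3. the blade is upright over the gap, its tip in or above the mouth (z of broad_blade in the frame of gap_mouth between -0.018 and 0.06 m and y of broad_blade in the frame of gap_mouth between -0.012 and 0.012 m and x of broad_blade in the frame of gap_mouth between -0.03 and 0.03 m and angle between broad_blade's own z axis and vertical below 0.2 rad).
At the end, for the whole second after the job is handed in: Fingers hold the broad blade still, upright (0.12 rad), square to the plates (0.15 rad), tip 22 to 40 mm below the gap mouth, within 30 mm of mid-plate; sprung plate open over 1.2 mm, pressing (over 6 N); lid on its stop (over 1.68 rad); narrow blade in its slot (z of broad_blade in the frame of gap_mouth between -0.04 and -0.022 m and x of broad_blade in the frame of gap_mouth between -0.03 and 0.03 m and y of broad_blade in the frame of gap_mouth between -0.008 and 0.008 m and angle between the y axis of broad_blade and the y axis of gap_mouth, either way round below 0.15 rad and angle between broad_blade's own z axis and vertical below 0.12 rad and value of joint sprung_plate above 0.0012 m and contact force between broad_blade and jig above 6 N and contact force between the fingers and broad_blade above 3 N and linear speed of broad_blade below 0.01 m/s and value of joint lid above 1.68 rad and z of narrow_blade in the frame of case below 0.02 m and distance of narrow_blade from where it was at the start of the episode below 0.015 m); the arm keeps its last pose, push and grip.
It fails at once if the blade is driven to the jig's base (tip more than 44 mm below the mouth) (z of broad_blade in the frame of gap_mouth below -0.044 m and horizontal distance between broad_blade and gap_mouth below 0.05 m).
It fails at once if the narrow blade is pulled from its slot (z of narrow_blade in the frame of case above 0.04 m).
It fails at once if a bystander is knocked about (moved over 40 mm) (distance of any of kit_box, wire_spool, gear_motor, screwdriver, pliers, screw_jar, meter from where it was at the start of the episode above 0.04 m).
It also fails if it takes over 54 s, if anything falls off the work surface, if the arm or the gripper's body presses on something with over 40 N, if the wrist force passes 120 N, or if a joint passes its speed limit or range.

## Robot

A 7-joint arm with a two-finger parallel gripper is mounted at the origin on the work surface. World frame = base frame: x ahead of the robot, y to its left, z up, the work surface at z = 0. Lengths are in m, angles in rad, forces in N, time in s.
With the tool pointing down it reaches from about 0.425 to 0.95 m from the base axis. Payload 4.7 kg.
Tool frame: the origin (TCP) lies on the mounting face of the last link; the fingertips stand 182 mm ahead of it and the grasp point (between the pads) lies 164 mm ahead of it; z points along the fingers, y is the line along which they close (so a half turn about z gives the same grasp; the last joint's range is limited). The gripper opens to 87 mm and grips with 3 to 60 N. Pads are 19 mm wide; open, the fingers measure 117 mm over their backs; the gripper's body (75 mm by 190 mm) begins 51 mm behind the grasp point.
Start: joints at [1.133, 0.469, -0.049, 1.532, 0.024, 1.141, -0.082], TCP at [0.268, -0.619, 0.405] pointing down, gripper open.
Joint ranges: [-2.59, 2.59], [-0.33, 1.99], [-1.39, 1.29], [0.1, 2.45], [-1.04, 4.18], [0.21, 1.99], [-2.66, 2.66]. Speed limits (rad/s): [2.57, 2.57, 3.14, 3.14, 3.14, 3.14, 3.14].

## Interface

Orientations are given as a unit quaternion [x, y, z, w].
In Python, from plant import r gives the robot as it stands.
- The arm moves only by the tool move_arm, never from a script. Its argument "steps" is a list of rows, each a list of 5 numbers: the shift along the tool's x, y, z in cm, then the turn about the tool's z in degrees, then the gripper's target within -1 to 1 (fully open at 1, half-way at 0, shut at -1). A call has exactly 5 rows; each row is the pose to reach, as a shift and turn from the pose commanded when the call began, along the tool's axes at that moment; what a row does not reach only later rows make up. A row lasts 1/12 s, in which the tool goes at most 41.7 mm and 7.16 degrees, less where a joint would pass 70% of its speed; a pose out of reach is approached as far as the arm can. A call with a gripper value outside its range is refused whole. The fingers move at their own pace and stop on an object; "force" is the grip in N (left out, the last holds). Time passes only in rows, so rows that repeat a pose let the fingers close, or fill a call up. It gives the time, the measured TCP pose, the force, the opening and the grip force at its end, in the units of the state.
- r.sense(): the state, without advancing time (a new reading comes with each control period).
- r.camera(name): name is "scene" or "side" or "wrist"; returns the picture (400x640x3 uint8, red, green, blue); there is no depth.
- r.camera_params(name): a dict with "mtx" (3x3 intrinsics, pixels), "pose" (4x4, takes a point from camera to world coordinates); the wrist camera has in their place "T_tool_cam" (4x4, takes a point from camera to tool coordinates, whose origin is the TCP and whose axes are the flange's). Camera axes: x right, y up, looking along -z (the intrinsics and any distortion apply to the point x, -y, -z); pixel columns grow to the right and rows downward; lengths in m; the calibration is good to about 2 mm. A picture is of the moment at which its call begins: read the wrist's pose just before it. camera_params takes no time and is no camera call.
- r.finish_job(): hands the job in; it is judged then, once.
The state is a dict: "time": time; "q": joint angles; "dq": joint speeds; "tau": joint torques, N m; "tool_pos": TCP position; "eef_rot": TCP orientation; "ft_force": force on the tool from outside, world axes, zero at the start; "ft_torque": the same for the moment, N m; "width": opening from 0.0 (shut) to 1.0 (fully open); "grasp_force": force on a finger pad.
Only numpy, scipy, OpenCV 4.12 (cv2) and the standard library are available. Lean on these libraries where they do the work, as an engineer would, in place of code of your own. Each camera call takes 0.05 s, during which the arm holds its last target. There are 200 camera calls.

## Working session

There is one attempt and no reset: what is moved stays moved. The work goes in short steps, Python scripts to look and compute and a tool call to move; the robot and the scene stay as the last step left them, time stands still between calls to the robot, and variables do not carry over. Pictures are saved under pics/ and viewed, at most 10 in all, crops included, and the job is handed in when it is done.

Besides the shell and the picture viewer there is one more tool, called after "Call:" in YAML: its name, and indented under it one key for each argument. move_arm: Moves the arm, as the interface text tells. Its arguments: {"type":"object","properties":{"steps":{"type":"array"},"force":{"type":"number"}},"required":["steps"]}

```bash
mkdir -p pics; ls; cat > h.py <<'E'
import numpy as np, cv2
from plant import r
from scipy.spatial.transform import Rotation as R
def cam(name):
    s=r.sense(); p=r.camera_params(name)
    if name=="wrist":
        T=np.eye(4);T[:3,:3]=R.from_quat(s['eef_rot']).as_matrix();T[:3,3]=s['tool_pos']
        P=T@np.array(p['T_tool_cam'])
    else: P=np.array(p['pose'])
    return np.array(p['mtx']),P,p.get('dist')
def ray(K,P,uv,dist=None):
    d=None if dist is None else np.array(dist,float)
    u=cv2.undistortPoints(np.array([[uv]],float),K,d)[0,0]
    v=P[:3,:3]@np.array([u[0],-u[1],-1.]); return P[:3,3],v/np.linalg.norm(v)
def onz(K,P,uv,z,dist=None):
    o,v=ray(K,P,uv,dist); return o+v*(z-o[2])/v[2]
def proj(K,P,X,dist=None):
    c=P[:3,:3].T@(np.array(X)-P[:3,3]); c=np.array([c[0],-c[1],-c[2]])
    return cv2.projectPoints(c[None],np.zeros(3),np.zeros(3),K,None if dist is None else np.array(dist,float))[0][0,0]
def shot(name,f):
    C=cam(name); im=np.array(r.camera(name)); cv2.imwrite('pics/'+f,im[:,:,::-1]); return C,im
E
python3 - <<'E'
from h import *
for n in("scene","side","wrist"):
    C,im=shot(n,n+'0.png'); print(n,r.camera_params(n).keys(),np.round(C[0],1).tolist(),np.round(C[1],3).tolist(),C[2])
s=r.sense();print(s['tool_pos'],s['eef_rot'],s['time'])
E
```

```text
pics
scene dict_keys(['mtx', 'pose']) [[516.6, 0.0, 315.9], [0.0, 516.6, 208.5], [0.0, 0.0, 1.0]] [[0.158, -0.667, 0.729, 1.512], [0.987, 0.109, -0.115, -0.163], [-0.003, 0.737, 0.675, 1.059], [0.0, 0.0, 0.0, 1.0]] None
side dict_keys(['mtx', 'pose']) [[386.1, 0.0, 314.6], [0.0, 386.1, 201.3], [0.0, 0.0, 1.0]] [[0.985, 0.122, -0.123, 0.319], [-0.173, 0.721, -0.671, -0.938], [0.007, 0.682, 0.731, 1.083], [0.0, 0.0, 0.0, 1.0]] None
wrist dict_keys(['mtx', 'T_tool_cam']) [[307.9, 0.0, 317.5], [0.0, 307.9, 199.7], [0.0, 0.0, 1.0]] [[0.398, 0.874, 0.28, 0.347], [-0.918, 0.379, 0.121, -0.587], [-0.0, -0.305, 0.952, 0.385], [0.0, 0.0, 0.0, 1.0]] None
[ 0.2682765  -0.61921251  0.40395401] [ 9.79182825e-01  2.02979005e-01 -1.55486844e-04 -7.02799111e-04] 0.15
```

View pics/scene0.png

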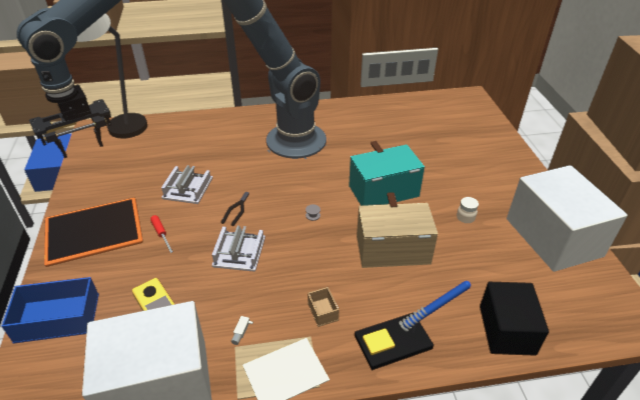

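View pics/side0.png

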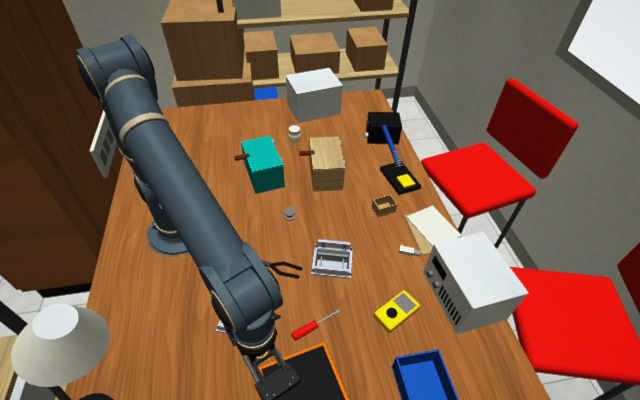

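The scene shows two jig look-alikes, at (187,184) and (238,248). Image right is +y (the robot's left), so I take the one at (238,248). Of the cases, the turquoise one at (386,175) is the decoy and the plywood one at (397,235) is the target, with its tab at (392,200) facing the robot. I'll confirm both in an enlarged crop.

```bash
python3 - <<'E'
from h import *
im=cv2.imread('pics/scene0.png'); 
a=cv2.resize(im[180:280,340:450],None,fx=5,fy=5,interpolation=cv2.INTER_CUBIC)[:500,:550]
b=cv2.resize(im[215:275,205:270],None,fx=4,fy=4,interpolation=cv2.INTER_CUBIC)
c=np.zeros((500,800,3),np.uint8); c[:,:540]=a[:,:540]; c[:240,540:800]=b
s=cv2.imread('pics/side0.png')[235:280,305:360]; s=cv2.resize(s,None,fx=4.7,fy=4.7,interpolation=cv2.INTER_CUBIC)
c[250:250+s.shape[0],540:540+s.shape[1]]=s
cv2.imwrite('pics/c1.png',c)
C=cam('scene');D=cam('side')
for p in[(187,184),(238,248)]: print(onz(C[0],C[1],p,.03))
print(onz(D[0],D[1],(333,258),.03),onz(C[0],C[1],(397,220),.118))
E
```

```text
[ 0.2248504  -0.36719589  0.03      ]
[ 0.52432179 -0.22340854  0.03      ]
[ 0.51089938 -0.23243824  0.03      ] [0.57478125 0.19992725 0.118     ]
```

View pics/c1.png

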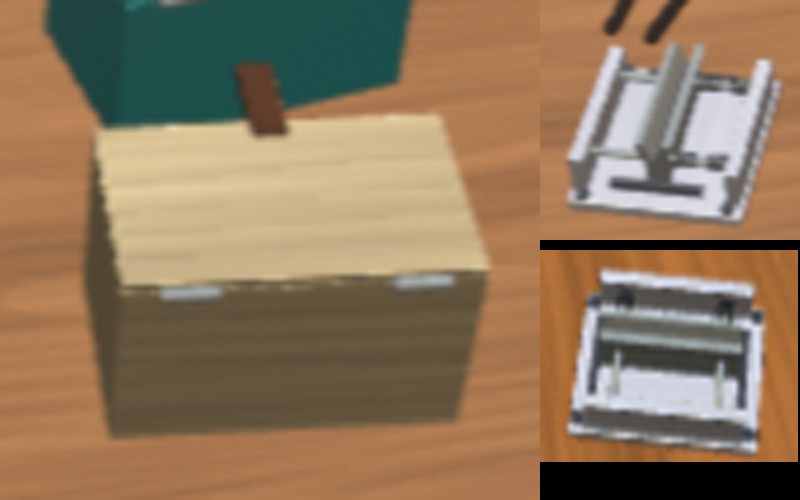

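The crop confirms the jig with two upright steel plates, and the plywood lid with corners at crop (97,128), (440,115), (488,268) and (122,287). The hinge is on the camera side and the tab points to the robot.

```bash
python3 - <<'E'
from h import *
C=cam('scene')
f=lambda u,v:onz(C[0],C[1],(340+u/5,180+v/5),.118)
fl,fr,br,bl=[f(*p) for p in[(97,128),(440,115),(488,268),(122,287)]]
for a in(fl,fr,br,bl):print(a.round(4))
print('len',*[np.linalg.norm(a-b).round(4) for a,b in((fl,fr),(fr,br),(br,bl),(bl,fl))])
y=fr-fl+br-bl; yaw=np.arctan2(-y[0],y[1]); c=(fl+fr+br+bl)/4
x=np.array([np.cos(yaw),np.sin(yaw),0])
print('case',c,'yaw',np.degrees(yaw)); tab=c-.09*x; print('tab',tab, 'from px',f(262,67),f(268,128),'tabpred end',c-.105*x)
g=lambda u,v,z:onz(C[0],C[1],(205+(u-540)/4,215+v/4),z)
print('turq near bottom',f(100,125),f(400,83))
# plates mouth: ends of gap at z .056 
print('jig far end',g(690,45,.056),'near end',g(655,150,.056)); print(g(568,205,.01),g(742,220,.01))
s=r.sense(); M=R.from_quat(s['eef_rot']).as_matrix(); print(M.round(3))
t=tab.copy(); t[2]=.115+.164
print('shift cm',M.T@(t-s['tool_pos'])*100, 'tool y yaw',np.degrees(np.arctan2(M[1,1],M[0,1])))
E
```

```text
[0.5036 0.1147 0.118 ]
[0.5235 0.3016 0.118 ]
[0.6403 0.2887 0.118 ]
[0.6234 0.1008 0.118 ]
len 0.1879 0.1175 0.1887 0.1206
case [0.57268295 0.20143678 0.118     ] yaw -5.5915924906010614
tab [0.48311119 0.2102061  0.118     ] from px [0.46895474 0.2164379  0.118     ] [0.51858075 0.20619911 0.118     ] tabpred end [0.46818257 0.21166765 0.118     ]
turq near bottom [0.50151684 0.11680359 0.118     ] [0.4943895  0.28811311 0.118     ]
jig far end [ 0.468388   -0.20559672  0.056     ] near end [ 0.56374149 -0.23371895  0.056     ]
[ 0.56118401 -0.29667734  0.01      ] [ 0.59312158 -0.18240783  0.01      ]
[[ 0.918  0.398 -0.001]
 [ 0.398 -0.918  0.001]
 [-0.    -0.001 -1.   ]]
shift cm [ 52.68344729 -67.54947725  12.59163784] tool y yaw -66.57755971231242
```

Call:
move_arm:
  steps:
    - [3,-1.6,0,0,1]
    - [6,-3.2,0,0,1]
    - [9,-4.8,0,0,1]
    - [12,-6.4,0,0,1]
    - [15,-8,0,0,1]

```text
time: 0.57
tool_pos: [0.3749, -0.4849, 0.4045]
eef_rot: [0.979, 0.203, -0.0, -0.0]
ft_force: [-0.8, -0.7, 0.4]
width: 0.998
grasp_force: 0.0
```

Call:
move_arm:
  steps:
    - [2.8,-2,0,0,1]
    - [5.6,-4,0,0,1]
    - [8.4,-6,0,0,1]
    - [11.2,-8,0,0,1]
    - [14,-10,0,0,1]

```text
time: 0.98
tool_pos: [0.4634, -0.3373, 0.4046]
eef_rot: [0.979, 0.203, -0.0, -0.0]
ft_force: [-0.2, 0.2, -0.4]
width: 0.997
grasp_force: 0.0
```

Call:
move_arm:
  steps:
    - [2,-3,0,0,1]
    - [4,-6,0,0,1]
    - [6,-9,0,0,1]
    - [8,-12,0,0,1]
    - [10,-15,0,0,1]

```text
time: 1.4
tool_pos: [0.4949, -0.1598, 0.4047]
eef_rot: [0.979, 0.203, -0.0, 0.0]
ft_force: [0.1, 0.2, -0.1]
width: 1.002
grasp_force: 0.0
```

Call:
move_arm:
  steps:
    - [1.6,-3.4,0,0,1]
    - [3.2,-6.8,0,0,1]
    - [4.8,-10.2,0,0,1]
    - [6.4,-13.6,0,0,1]
    - [8,-17,0,0,1]

```text
time: 1.82
tool_pos: [0.5004, 0.028, 0.4047]
eef_rot: [0.979, 0.203, -0.0, 0.0]
ft_force: [0.6, 0.0, -0.6]
width: 0.998
grasp_force: 0.0
```

Call:
move_arm:
  steps:
    - [1,-3.4,0,5,1]
    - [2,-6.8,0,11,1]
    - [3,-10.2,0,17,1]
    - [4,-13.6,0,23,1]
    - [5,-17,0,29,1]

```text
time: 2.23
tool_pos: [0.4785, 0.2036, 0.4046]
eef_rot: [0.999, -0.051, -0.0, 0.0]
ft_force: [0.2, 0.5, -0.3]
width: 1.0
grasp_force: 0.0
```

```bash
cat > st.py <<'E'
from h import *
s=r.sense(); M=R.from_quat(s['eef_rot']).as_matrix()
def info():
    print('t',s['time'],'tcp',s['tool_pos'].round(4) if hasattr(s['tool_pos'],'round') else s['tool_pos'],'yawY',np.degrees(np.arctan2(M[1,1],M[0,1])).round(2),'z',M[:,2].round(4),'ft',np.round(s['ft_force'],1),'w',round(s['width'],3),'gf',s['grasp_force'])
    print('q',np.round(s['q'],2))
def to(g): # grasp point target -> cm shift
    return (M.T@(np.array(g)-M[:,2]*.164-s['tool_pos'])*100).round(2)
E
python3 - <<'E'
from st import *
info(); C,im=shot('wrist','w1.png'); print(C[1].round(3).tolist()); print(to([.4831,.2102,.115]))
E
```

```text
t 2.2333 tcp [0.4785 0.2036 0.4046] yawY -95.88 z [-1.e-04 -4.e-04 -1.e+00] ft [ 0.2  0.5 -0.3] w 1.0 gf 0.0
q [-0.13  0.25 -0.42  1.88  0.12  1.04 -2.27]
[[-0.102, 0.947, 0.303, 0.564], [-0.995, -0.098, -0.029, 0.194], [0.002, -0.305, 0.952, 0.385], [0.0, 0.0, 0.0, 1.0]]
[ 0.39 -0.71 12.56]
```

View pics/w1.png

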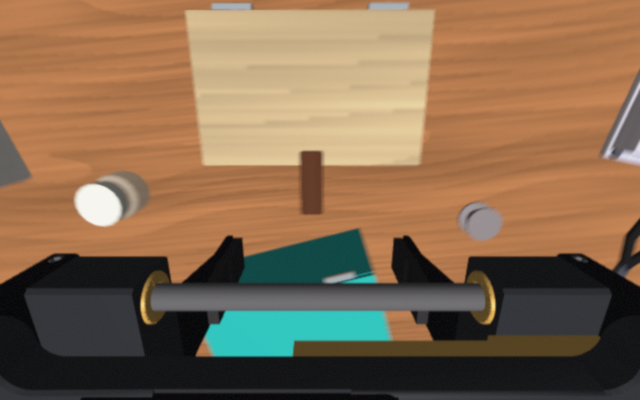

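The wrist view shows the lid with corners at (186,10), (435,10), (421,164) and (203,165), and the tab from (312,150) to (312,213). The tab root and end will refine the grip.

```bash
python3 - <<'E'
from st import *
C=cam('wrist')
f=lambda p,z=.118:onz(C[0],C[1],p,z)
c=[f(p) for p in[(203,165),(421,164),(435,10),(186,10)]]
for a in c:print(a.round(4))
print('c',(sum(c)/4).round(4)); fr=c[0]-c[1]; print('yaw',np.degrees(np.arctan2(-fr[0],fr[1])), 'fr',(c[0]+c[1])/2, 'tabend',f((312,213),.12),f((301,200),.12),f((322,200),.12))
print('turq',[f(p).round(3) for p in[(388,275),(215,300)]])
E
```

```text
[0.5182 0.3097 0.118 ]
[0.5007 0.1184 0.118 ]
[0.619  0.1084 0.118 ]
[0.6376 0.2975 0.118 ]
c [0.5689 0.2085 0.118 ]
yaw -5.229665514768055 fr [0.50945774 0.21405544 0.118     ] tabend [0.46489661 0.21837189 0.12      ] [0.47833522 0.22702314 0.12      ] [0.47652217 0.20806171 0.12      ]
turq [array([0.392, 0.15 , 0.118]), array([0.379, 0.327, 0.118])]
```

Call:
move_arm:
  steps:
    - [0,-0.7,2.5,0,1]
    - [0,-1.3,5,0,1]
    - [0,-1.3,8,0,1]
    - [0,-1.3,10.5,0,1]
    - [0,-1.3,12.5,0,1]
  force: 12

```text
time: 2.7
tool_pos: [0.4798, 0.2146, 0.2776]
eef_rot: [0.999, -0.048, -0.001, 0.001]
ft_force: [0.5, -0.4, 0.2]
width: 0.998
grasp_force: 0.0
```

Call:
move_arm:
  steps:
    - [0,0,0,0,-1]
    - [0,0,0,0,-1]
    - [0,0,0,0,-1]
    - [0,0,0,0,-1]
    - [0,0,0,0,-1]

```text
time: 3.12
tool_pos: [0.4809, 0.2153, 0.2813]
eef_rot: [0.999, -0.049, 0.001, -0.001]
ft_force: [0.1, -0.1, -0.4]
width: 0.706
grasp_force: 0.0
```

```bash
python3 - <<'E'
from st import *
info()
# lid arc: grasp shift in tool axes
x=np.array([np.cos(np.radians(-5.4)),np.sin(np.radians(-5.4)),0])
hx=.15
a0=np.arctan2(.003,.15); L=np.hypot(.15,.003)
for t in np.arange(0,1.86,.07):
    d=x*(.15-L*np.cos(a0+t))+np.array([0,0,L*np.sin(a0+t)-.003]); print(round(t,2),(M.T@d*100).round(1))
E
```

```text
t 3.1167 tcp [0.4809 0.2153 0.2813] yawY -95.58 z [ 0.0028  0.0011 -1.    ] ft [ 0.1 -0.1 -0.4] w 0.706 gf 0.0
q [-0.19  0.41 -0.39  1.99  0.22  0.78 -2.37]
0.0 [0. 0. 0.]
0.07 [ 0.1 -0.  -1. ]
0.14 [ 0.2 -0.  -2.1]
0.21 [ 0.4 -0.  -3.1]
0.28 [ 0.7 -0.  -4.1]
0.35 [ 1.  -0.  -5.1]
0.42 [ 1.4 -0.  -6.1]
0.49 [ 1.9 -0.  -7. ]
0.56 [ 2.5 -0.  -7.9]
0.63 [ 3.1 -0.  -8.8]
0.7 [ 3.7 -0.  -9.6]
0.77 [  4.5  -0.  -10.3]
0.84 [  5.2  -0.  -11.1]
0.91 [  6.1  -0.  -11.7]
0.98 [  6.9  -0.  -12.3]
1.05 [  7.8  -0.  -12.8]
1.12 [  8.8  -0.  -13.3]
1.19 [  9.7  -0.  -13.7]
1.26 [ 10.7  -0.1 -14. ]
1.33 [ 11.8  -0.1 -14.3]
1.4 [ 12.8  -0.1 -14.5]
1.47 [ 13.8  -0.1 -14.6]
1.54 [ 14.9  -0.1 -14.7]
1.61 [ 15.9  -0.1 -14.6]
1.68 [ 17.   -0.1 -14.5]
1.75 [ 18.   -0.1 -14.4]
1.82 [ 19.   -0.1 -14.1]
```

Call:
move_arm:
  steps:
    - [0,0,0,0,-1]
    - [0,0,0,0,-1]
    - [0,0,0,0,-1]
    - [0,0,0,0,-1]
    - [0,0,0,0,-1]

```text
time: 3.53
tool_pos: [0.4805, 0.2127, 0.2797]
eef_rot: [0.999, -0.049, -0.001, 0.003]
ft_force: [-1.1, -14.0, 8.3]
width: 0.327
grasp_force: 6.2
```

Call:
move_arm:
  steps:
    - [0,0,0,0,-1]
    - [0,0,0,0,-1]
    - [0,0,0,0,-1]
    - [0,0,0,0,-1]
    - [0,0,0,0,-1]

```text
time: 3.95
tool_pos: [0.4806, 0.2095, 0.2795]
eef_rot: [0.999, -0.051, -0.002, 0.006]
ft_force: [-2.6, -15.7, 11.7]
width: 0.227
grasp_force: 11.9
```

Call:
move_arm:
  steps:
    - [0.1,0,-1,0,-1]
    - [0.2,0,-2,0,-1]
    - [0.4,0,-3,0,-1]
    - [0.7,0,-4,0,-1]
    - [1,0,-5,0,-1]

```text
time: 4.37
tool_pos: [0.49, 0.2085, 0.328]
eef_rot: [0.999, -0.05, -0.003, 0.006]
ft_force: [0.3, -12.8, -1.9]
width: 0.229
grasp_force: 12.0
```

Call:
move_arm:
  steps:
    - [0.4,0.1,-1,0,-1]
    - [0.9,0.3,-1.9,0,-1]
    - [1.5,0.4,-2.8,0,-1]
    - [2.1,0.5,-3.7,0,-1]
    - [2.7,0.6,-4.5,0,-1]

```text
time: 4.78
tool_pos: [0.5169, 0.2041, 0.3746]
eef_rot: [0.999, -0.049, -0.001, 0.001]
ft_force: [1.9, -3.6, -3.1]
width: 0.229
grasp_force: 12.0
```

Call:
move_arm:
  steps:
    - [0.8,0,-0.7,0,-1]
    - [1.5,0,-1.5,0,-1]
    - [2.4,0,-2.1,0,-1]
    - [3.2,0,-2.7,0,-1]
    - [4.1,0,-3.2,0,-1]

```text
time: 5.2
tool_pos: [0.558, 0.2003, 0.4069]
eef_rot: [0.999, -0.049, -0.001, 0.001]
ft_force: [-1.7, -4.8, -0.9]
width: 0.227
grasp_force: 12.0
```

Call:
move_arm:
  steps:
    - [1,0,-0.5,0,-1]
    - [1.9,0,-0.9,0,-1]
    - [2.9,0,-1.2,0,-1]
    - [4,0,-1.5,0,-1]
    - [5,0,-1.7,0,-1]

```text
time: 5.62
tool_pos: [0.6082, 0.1955, 0.4232]
eef_rot: [0.999, -0.049, -0.001, 0.001]
ft_force: [-1.7, -5.8, -5.5]
width: 0.23
grasp_force: 12.0
```

Call:
move_arm:
  steps:
    - [1,0,-0.1,0,-1]
    - [2.1,0,-0.2,0,-1]
    - [3.1,0,-0.1,0,-1]
    - [4.2,0,0,0,-1]
    - [5.2,0,0.1,0,-1]

```text
time: 6.03
tool_pos: [0.6583, 0.191, 0.4213]
eef_rot: [0.999, -0.049, -0.005, 0.002]
ft_force: [-18.4, -6.9, 5.2]
width: 0.228
grasp_force: 12.0
```

```bash
python3 - <<'E'
from st import *
info(); C,im=shot('side','s2.png'); D,im2=shot('scene','sc2.png')
c=np.zeros((300,800,3),np.uint8)
c[:,:400]=cv2.resize(im[100:250,220:420,::-1],(400,300),interpolation=cv2.INTER_CUBIC)
c[:,400:]=cv2.resize(im2[130:280,310:510,::-1],(400,300),interpolation=cv2.INTER_CUBIC)
cv2.imwrite('pics/c2.png',c)
E
```

```text
t 6.0333 tcp [0.6583 0.191  0.4213] yawY -95.62 z [-0.0098 -0.0027 -0.9999] ft [-18.4  -6.9   5.2] w 0.228 gf 11.984502813429572
q [-0.1   0.5  -0.36  1.47  0.18  1.22 -2.16]
```

View pics/c2.png

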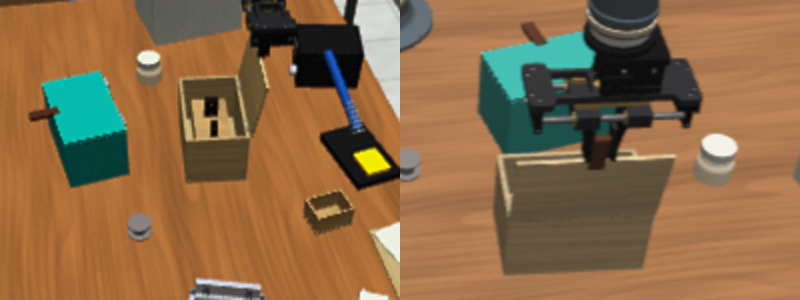

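The side crop shows the lid leaning open with the two black handles in the case: the wider (broad) one at (211,105), farther (+y slot), and the narrow one at (214,128). The 18 N of force at the tab confirms that the lid is on its stop. I'll release, rise, and turn the hand half round so that the camera side faces away from the lid.

Call:
move_arm:
  steps:
    - [-0.2,0.2,0,0,0]
    - [-0.3,0.3,0,0,0]
    - [-0.3,0.3,0,0,0]
    - [-0.3,0.3,0,0,0]
    - [-0.3,0.3,0,0,0]

```text
time: 6.55
tool_pos: [0.6558, 0.1896, 0.4234]
eef_rot: [0.999, -0.048, 0.001, -0.001]
ft_force: [-0.2, 0.4, 0.0]
width: 0.473
grasp_force: 0.0
```

Call:
move_arm:
  steps:
    - [0,0,0,0,0]
    - [0,0,-1,0,0]
    - [0,0,-3,0,0]
    - [0,0,-6,0,0]
    - [0,0,-9,0,0]

```text
time: 6.97
tool_pos: [0.6556, 0.1889, 0.5139]
eef_rot: [0.999, -0.049, -0.001, 0.0]
ft_force: [-0.3, 0.1, 0.6]
width: 0.501
grasp_force: 0.0
```

Call:
move_arm:
  steps:
    - [-1.5,-0.5,0,-7,0]
    - [-3.5,-1.5,0,-14,0]
    - [-6,-2.5,0,-21,0]
    - [-8,-3.5,0,-28,0]
    - [-8.5,-3.8,0,-35,0]

```text
time: 7.38
tool_pos: [0.5713, 0.2383, 0.5146]
eef_rot: [0.966, 0.26, 0.001, -0.001]
ft_force: [-0.5, 0.1, -0.2]
width: 0.5
grasp_force: 0.0
```

Call:
move_arm:
  steps:
    - [0,0,0,-7,0]
    - [0,0,0,-14,0]
    - [0,0,0,-21,0]
    - [0,0,0,-28,0]
    - [0,0,0,-35,0]

```text
time: 7.8
tool_pos: [0.5747, 0.2351, 0.5138]
eef_rot: [0.844, 0.536, 0.001, 0.0]
ft_force: [0.3, -0.0, -0.4]
width: 0.499
grasp_force: 0.0
```

Call:
move_arm:
  steps:
    - [0,0,0,-7,0]
    - [0,0,0,-14,0]
    - [0,0,0,-21,0]
    - [0,0,0,-28,0]
    - [0,0,0,-35,0]

```text
time: 8.22
tool_pos: [0.5748, 0.235, 0.5138]
eef_rot: [0.644, 0.765, 0.001, 0.0]
ft_force: [-0.4, -0.3, 0.7]
width: 0.501
grasp_force: 0.0
```

Call:
move_arm:
  steps:
    - [0,0,0,-7,0]
    - [0,0,0,-14,0]
    - [0,0,0,-21,0]
    - [0,0,0,-28,0]
    - [0,0,0,-35,0]

```text
time: 8.63
tool_pos: [0.5748, 0.235, 0.5138]
eef_rot: [0.385, 0.923, 0.0, 0.001]
ft_force: [0.1, 0.4, 0.5]
width: 0.5
grasp_force: 0.0
```

Call:
move_arm:
  steps:
    - [0,0,0,-7,0]
    - [0,0,0,-14,0]
    - [0,0,0,-21,0]
    - [0,0,0,-28,0]
    - [0,0,0,-35,0]

```text
time: 9.05
tool_pos: [0.5749, 0.235, 0.5138]
eef_rot: [0.089, 0.996, 0.0, 0.001]
ft_force: [-0.3, 0.8, 0.4]
width: 0.5
grasp_force: 0.0
```

Call:
move_arm:
  steps:
    - [0,0,0,-5,0]
    - [0,0,0,-5,0]
    - [0,0,0,-5,0]
    - [0,0,0,-5,0]
    - [0,0,0,-5,0]

```text
time: 9.47
tool_pos: [0.5748, 0.235, 0.5131]
eef_rot: [0.049, 0.999, -0.0, 0.0]
ft_force: [-0.6, -1.0, -0.5]
width: 0.499
grasp_force: 0.0
```

```bash
python3 - <<'E'
from st import *
info(); C,im=shot('wrist','w2.png'); 
print(to([.575,.234,.087]))
for n,p in(('b',(.575,.234,.103)),('g',s['tool_pos']+M[:,2]*.164)): print(n,proj(C[0],C[1],p))
E
```

```text
t 9.4667 tcp [0.5748 0.235  0.5131] yawY 84.34 z [ 5.e-04 -2.e-04 -1.e+00] ft [-0.6 -1.  -0.5] w 0.499 gf 0.0
q [ 0.24  0.49 -1.04  1.48  0.43  1.41  0.66]
[-1.000e-02 -9.000e-02  2.621e+01]
b [317.85532916 168.48287788]
g [319.32352413 265.11213075]
```

View pics/w2.png

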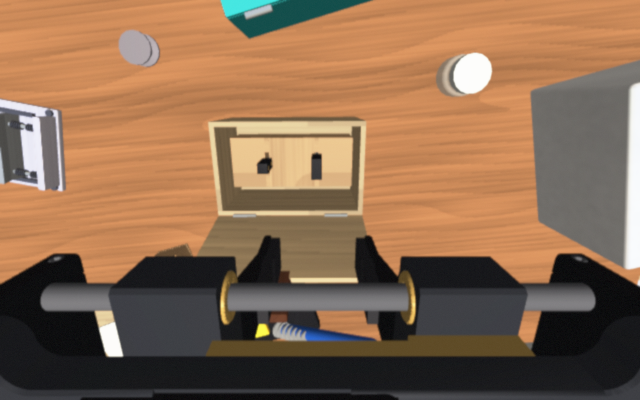

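The open case shows two handles. The broad one is at (316,166), in the +y slot and elongated along case x, and matches the description. The narrow one is at (264,164). I'll measure the broad handle and the case rim by mask.

```bash
python3 - <<'E'
from st import *
C=cam('wrist'); im=cv2.imread('pics/w2.png'); g=im.max(2)
for u0,u1 in((245,285),(300,335)):
    m=(g[140:190,u0:u1]<70).astype(np.uint8); ct=max(cv2.findContours(m,0,2)[0],key=cv2.contourArea)
    print(cv2.boundingRect(ct), np.array(cv2.boundingRect(ct)[:2])+[u0,140])
c=cv2.resize(im[110:225,200:380],None,fx=4.4,fy=4.4,interpolation=cv2.INTER_CUBIC); cv2.imwrite('pics/c3.png',c)
for p in[(316.5,153),(316.5,166),(316.5,179)]: print(onz(C[0],C[1],p,.103))
rim=[(209,121),(365,120),(366,215),(217,215)]
for p in rim: print(onz(C[0],C[1],p,.112))
E
```

```text
(13, 18, 13, 15) [258 158]
(12, 14, 9, 25) [312 154]
[0.55483345 0.23426914 0.103     ]
[0.57150854 0.2326095  0.103     ]
[0.58862543 0.23090588 0.103     ]
[0.50235669 0.10948544 0.112     ]
[0.51957661 0.29638705 0.112     ]
[0.64148773 0.29146518 0.112     ]
[0.6222991  0.09525502 0.112     ]
```

View pics/c3.png

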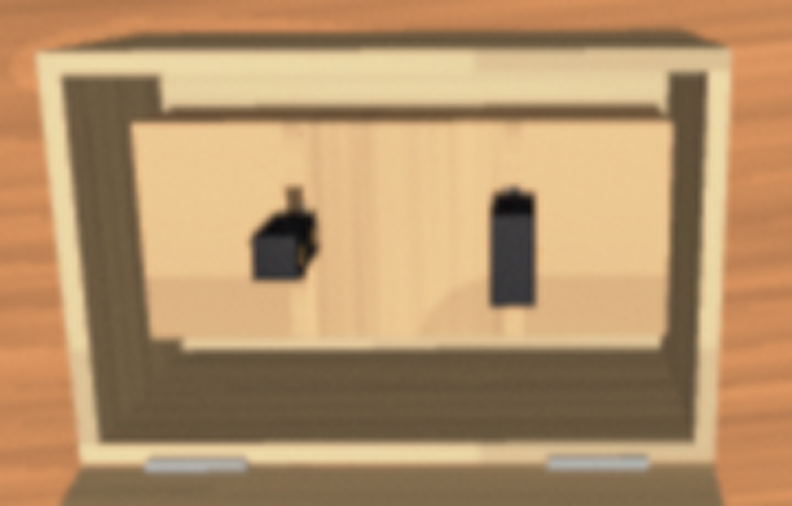

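The crop shows the broad handle's top face at px u≈316.4, v 158–179. That puts it at about (0.575, 0.232).

Call:
move_arm:
  steps:
    - [0,-0.3,3,0,0]
    - [0,-0.3,6.5,0,0]
    - [0,-0.3,10,0,0]
    - [0,-0.3,13.5,0,0]
    - [0,-0.3,16.5,0,0]
  force: 50

```text
time: 9.93
tool_pos: [0.5742, 0.2316, 0.3456]
eef_rot: [0.049, 0.999, -0.001, -0.0]
ft_force: [0.7, 0.5, 0.2]
width: 0.5
grasp_force: 0.0
```

Call:
move_arm:
  steps:
    - [0,0,3,0,0]
    - [0,0,6,0,0]
    - [0,0,8.5,0,0]
    - [0,0,9.8,0,0]
    - [0,0,9.8,0,0]

```text
time: 10.35
tool_pos: [0.5739, 0.2312, 0.2468]
eef_rot: [0.049, 0.999, -0.001, -0.002]
ft_force: [-0.2, -0.6, -0.3]
width: 0.502
grasp_force: 0.0
```

Call:
move_arm:
  steps:
    - [0,0,0,0,0]
    - [0,0,0,0,-1]
    - [0,0,0,0,-1]
    - [0,0,0,0,-1]
    - [0,0,0,0,-1]

```text
time: 10.77
tool_pos: [0.5748, 0.2322, 0.2509]
eef_rot: [0.049, 0.999, 0.0, 0.001]
ft_force: [-0.2, -0.5, 0.1]
width: 0.281
grasp_force: 0.0
```

Call:
move_arm:
  steps:
    - [0,0,0,0,-1]
    - [0,0,0,0,-1]
    - [0,0,0,0,-1]
    - [0,0,0,0,-1]
    - [0,0,0,0,-1]

```text
time: 11.18
tool_pos: [0.5747, 0.2323, 0.2503]
eef_rot: [0.049, 0.999, 0.0, 0.0]
ft_force: [0.5, 0.2, 4.3]
width: 0.156
grasp_force: 50.0
```

```bash
python3 - <<'E'
from st import *
info()
E
```

```text
t 11.1833 tcp [0.5747 0.2323 0.2503] yawY 84.43 z [ 9.e-04  4.e-04 -1.e+00] ft [0.5 0.2 4.3] w 0.156 gf 49.99842203222215
q [ 0.15  0.72 -0.88  1.77  0.66  0.97  0.47]
```

Gripped at 13.6 mm with 50 N. Next, lift straight out and carry to the jig.

Call:
move_arm:
  steps:
    - [0,0,-1.5,0,-1]
    - [0,0,-4.5,0,-1]
    - [0,0,-8,0,-1]
    - [0,0,-11.5,0,-1]
    - [0,0,-15,0,-1]

```text
time: 11.6
tool_pos: [0.574, 0.2316, 0.4015]
eef_rot: [0.048, 0.999, -0.001, -0.001]
ft_force: [0.2, 0.4, -1.0]
width: 0.161
grasp_force: 50.0
```

Call:
move_arm:
  steps:
    - [0,-1,0,0,-1]
    - [0,-3,0,0,-1]
    - [0,-6,0,0,-1]
    - [0,-9,0,0,-1]
    - [0,-12,0,0,-1]

```text
time: 12.02
tool_pos: [0.5621, 0.1112, 0.3999]
eef_rot: [0.048, 0.999, -0.001, -0.0]
ft_force: [0.1, -0.3, -0.6]
width: 0.153
grasp_force: 50.0
```

Call:
move_arm:
  steps:
    - [0.2,-3.5,0,0,-1]
    - [0.4,-7,0,0,-1]
    - [0.6,-10.5,0,0,-1]
    - [0.8,-14,0,0,-1]
    - [1,-17.5,0,0,-1]

```text
time: 12.43
tool_pos: [0.5348, -0.0624, 0.3999]
eef_rot: [0.049, 0.999, -0.001, -0.001]
ft_force: [0.5, -0.7, -0.1]
width: 0.154
grasp_force: 50.0
```

Call:
move_arm:
  steps:
    - [0.2,-3.5,0,2,-1]
    - [0.4,-7,0,4,-1]
    - [0.5,-10.5,0,6,-1]
    - [0.5,-13.5,0,8,-1]
    - [0.5,-15.5,0,10,-1]

```text
time: 12.85
tool_pos: [0.5146, -0.2184, 0.3995]
eef_rot: [0.139, 0.99, -0.001, -0.001]
ft_force: [0.0, -0.4, -2.0]
width: 0.154
grasp_force: 50.0
```

Call:
move_arm:
  steps:
    - [0,0,0,0,-1]
    - [0,0,0,0,-1]
    - [0,0,0,0,-1]
    - [0,0,0,0,-1]
    - [0,0,0,0,-1]

```text
time: 13.27
tool_pos: [0.5161, -0.2126, 0.4]
eef_rot: [0.134, 0.991, 0.0, 0.0]
ft_force: [-0.2, 0.5, -0.6]
width: 0.157
grasp_force: 50.0
```

```bash
python3 - <<'E'
from st import *
info(); C,im=shot('wrist','w3.png'); cv2.imwrite('pics/w3c.png',cv2.resize(im[60:360,120:520,::-1],None,fx=2,fy=2,interpolation=cv2.INTER_CUBIC))
E
```

```text
t 13.2667 tcp [ 0.5161 -0.2126  0.4   ] yawY 74.6 z [ 2.e-04  2.e-04 -1.e+00] ft [-0.2  0.5 -0.6] w 0.157 gf 49.99851753003895
q [ 1.07  0.46 -1.    1.78  0.42  1.14  1.23]
```

View pics/w3c.png

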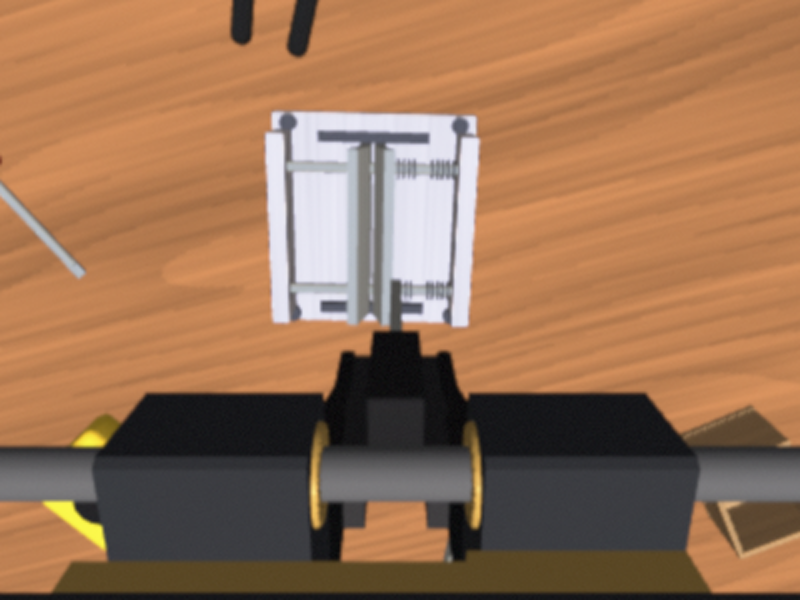

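The view shows the jig's plates running vertically with the gap centre at about (372,150)–(371,320) in crop px, and the held blade tip at (396,282). I'll get edge profiles and work out the offset.

```bash
python3 - <<'E'
from st import *
C=cam('wrist'); g=cv2.cvtColor(cv2.imread('pics/w3.png'),cv2.COLOR_BGR2GRAY)
for v in(140,150,160,170,180,190,200,210,218): print(v,dict(zip(range(290,322),[]))or g[v,290:322].tolist())
f=lambda u,v,z:onz(C[0],C[1],(120+u/2,60+v/2),z)
a=f(373,148,.056);b=f(371,322,.056);print('gap ends',a,b,np.linalg.norm(a-b),(a+b)/2)
bc=[f(*p,.01) for p in[(272,113),(476,116)]];print('base far edge',bc,np.linalg.norm(bc[0]-bc[1]))
ec=[f(*p,.04) for p in[(266,132),(478,137),(468,326),(272,322)]]
for e in ec:print(e)
print('c',sum(ec)/4)
d=ec[1]+ec[2]-ec[0]-ec[3];print('yaw from blocks',np.degrees(np.arctan2(-d[0],d[1])))
print('tip',f(396,282,.159))
E
```

```text
140 [223, 222, 219, 209, 196, 191, 193, 189, 173, 141, 129, 128, 125, 127, 121, 141, 186, 144, 111, 110, 111, 127, 167, 188, 192, 192, 193, 191, 176, 156, 193, 178]
150 [231, 230, 226, 215, 198, 193, 192, 189, 171, 142, 128, 127, 125, 125, 123, 152, 196, 148, 111, 110, 111, 134, 178, 192, 194, 193, 197, 209, 216, 220, 224, 222]
160 [231, 230, 226, 215, 198, 193, 193, 189, 173, 141, 128, 127, 125, 125, 124, 146, 175, 137, 110, 110, 112, 136, 179, 192, 193, 193, 199, 217, 226, 228, 227, 227]
170 [230, 231, 226, 214, 198, 191, 191, 188, 171, 142, 129, 127, 125, 125, 125, 147, 176, 138, 110, 110, 117, 144, 180, 191, 191, 192, 201, 221, 227, 228, 228, 228]
180 [231, 230, 226, 214, 197, 192, 192, 188, 171, 141, 127, 127, 127, 122, 128, 156, 162, 127, 110, 109, 120, 155, 184, 191, 191, 194, 207, 223, 228, 228, 227, 229]
190 [230, 230, 226, 214, 197, 191, 190, 184, 161, 137, 128, 126, 124, 123, 129, 157, 160, 126, 109, 110, 123, 155, 184, 190, 191, 195, 212, 225, 228, 228, 229, 229]
200 [224, 225, 221, 208, 194, 191, 190, 184, 160, 134, 127, 124, 125, 124, 140, 174, 150, 116, 108, 110, 125, 
[... 218 characters left out ...]
8 [228, 227, 225, 212, 194, 190, 189, 182, 159, 134, 127, 138, 169, 209, 227, 228, 214, 174, 129, 112, 132, 176, 189, 183, 152, 102, 77, 76, 75, 80, 133, 213]
gap ends [ 0.46464385 -0.21151748  0.056     ] [ 0.55740874 -0.23936074  0.056     ] 0.0968533558340048 [ 0.51102629 -0.22543911  0.056     ]
base far edge [array([ 0.43379791, -0.26549398,  0.01      ]), array([ 0.46697302, -0.15147472,  0.01      ])] 0.1187475416232721
[ 0.44254061 -0.265835    0.04      ]
[ 0.47549708 -0.15615906  0.04      ]
[ 0.58113974 -0.18676471  0.04      ]
[ 0.54777102 -0.29844899  0.04      ]
c [ 0.51173711 -0.22680194  0.04      ]
yaw from blocks -16.679561546689573
tip [ 0.50590658 -0.21051329  0.159     ]
```

Gap centre is about (0.511, -0.226), with jig yaw -16.7°. I'm aligning and descending to just above the mouth.

Call:
move_arm:
  steps:
    - [0.1,-0.7,0,0.5,-1]
    - [0.1,-1.4,0,1.3,-1]
    - [0.1,-1.4,0,1.3,-1]
    - [0.1,-1.4,0,1.3,-1]
    - [0.1,-1.4,0,1.3,-1]

```text
time: 13.73
tool_pos: [0.5111, -0.2278, 0.3997]
eef_rot: [0.147, 0.989, 0.0, 0.0]
ft_force: [-0.6, 0.5, -0.6]
width: 0.156
grasp_force: 50.0
```

Call:
move_arm:
  steps:
    - [0,0,2,0,-1]
    - [0,0,4.5,0,-1]
    - [0,0,7,0,-1]
    - [0,0,8.3,0,-1]
    - [0,0,8.3,0,-1]

```text
time: 14.15
tool_pos: [0.5101, -0.2275, 0.314]
eef_rot: [0.146, 0.989, 0.001, -0.003]
ft_force: [-1.2, -0.7, -0.2]
width: 0.159
grasp_force: 50.0
```

Call:
move_arm:
  steps:
    - [0,0,0,0,-1]
    - [0,0,0,0,-1]
    - [0,0,0,0,-1]
    - [0,0,0,0,-1]
    - [0,0,0,0,-1]

```text
time: 14.57
tool_pos: [0.5114, -0.2276, 0.3177]
eef_rot: [0.147, 0.989, -0.0, 0.001]
ft_force: [0.1, 0.3, -0.9]
width: 0.154
grasp_force: 50.0
```

```bash
python3 - <<'E'
from st import *
info(); C,im=shot('wrist','w4.png'); D,i2=shot('scene','sc4.png')
c=np.zeros((400,800,3),np.uint8); c[:,:480]=cv2.resize(im[120:280,200:392,::-1],(480,400),interpolation=cv2.INTER_CUBIC)
c[:,480:]=cv2.resize(i2[180:280,200:280,::-1],(320,400),interpolation=cv2.INTER_CUBIC); cv2.imwrite('pics/c4.png',c)
E
```

```text
t 14.5667 tcp [ 0.5114 -0.2276  0.3177] yawY 73.12 z [ 0.0016 -0.001  -1.    ] ft [ 0.1  0.3 -0.9] w 0.154 gf 49.9983655102551
q [ 1.03  0.54 -0.92  1.86  0.52  0.99  1.16]
```

View pics/c4.png

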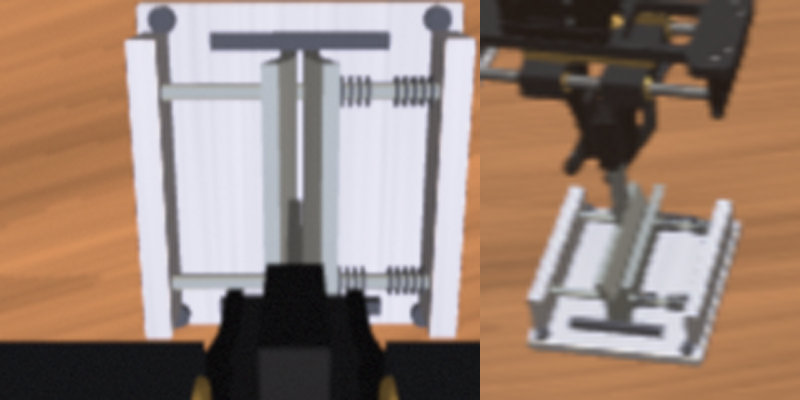

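The blade tip sits inside the mouth's width, about 1.5–2 mm to the -y side of centre (blade at crop 295.5, gap centre at 301). I'll correct by +1.5 mm and descend slowly.

Call:
move_arm:
  steps:
    - [0,0.15,0.5,0,-1]
    - [0,0.15,1,0,-1]
    - [0,0.15,1.6,0,-1]
    - [0,0.15,2.2,0,-1]
    - [0,0.15,2.6,0,-1]
  force: 58

```text
time: 15.08
tool_pos: [0.5113, -0.2262, 0.2895]
eef_rot: [0.147, 0.989, 0.0, -0.001]
ft_force: [-0.3, -0.3, -0.9]
width: 0.156
grasp_force: 58.0
```

Call:
move_arm:
  steps:
    - [0,0,0.2,0,-1]
    - [0,0,0.4,0,-1]
    - [0,0,0.6,0,-1]
    - [0,0,0.8,0,-1]
    - [0,0,1,0,-1]

```text
time: 15.5
tool_pos: [0.5119, -0.2262, 0.2812]
eef_rot: [0.147, 0.989, -0.0, 0.0]
ft_force: [-2.2, 0.4, 11.4]
width: 0.156
grasp_force: 58.0
```

Call:
move_arm:
  steps:
    - [0,0,0.1,0,-1]
    - [0,0,0.3,0,-1]
    - [0,0,0.4,0,-1]
    - [0,0,0.5,0,-1]
    - [0,0,0.6,0,-1]

```text
time: 15.92
tool_pos: [0.5129, -0.2256, 0.2774]
eef_rot: [0.146, 0.989, -0.001, 0.002]
ft_force: [0.8, -0.4, 9.4]
width: 0.156
grasp_force: 58.0
```

Call:
move_arm:
  steps:
    - [0,0,0.3,0,-1]
    - [0,0,0.5,0,-1]
    - [0,0,0.7,0,-1]
    - [0,0,0.9,0,-1]
    - [0,0,0.9,0,-1]

```text
time: 16.33
tool_pos: [0.5132, -0.2261, 0.2678]
eef_rot: [0.146, 0.989, -0.0, 0.003]
ft_force: [0.4, -0.3, 6.5]
width: 0.157
grasp_force: 58.0
```

Call:
move_arm:
  steps:
    - [0,0,0,0,-1]
    - [0,0,0,0,-1]
    - [0,0,0,0,-1]
    - [0,0,0,0,-1]
    - [0,0,0,0,-1]

```text
time: 16.75
tool_pos: [0.5132, -0.2261, 0.2678]
eef_rot: [0.147, 0.989, -0.0, 0.003]
ft_force: [0.5, 0.5, 6.6]
width: 0.157
grasp_force: 58.0
```

```bash
python3 - <<'E'
from st import *
info(); C,im=shot('side','s5.png'); D,i2=shot('scene','sc5.png')
c=np.zeros((400,800,3),np.uint8); c[:,:400]=cv2.resize(im[130:290,260:420,::-1],(400,400),interpolation=cv2.INTER_CUBIC)
c[:,400:]=cv2.resize(i2[180:280,190:290,::-1],(400,400),interpolation=cv2.INTER_CUBIC); cv2.imwrite('pics/c5.png',c)
E
```

```text
t 16.75 tcp [ 0.5132 -0.2261  0.2678] yawY 73.15 z [ 0.0053 -0.0016 -1.    ] ft [0.5 0.5 6.6] w 0.157 gf 57.999032428488135
q [ 0.98  0.6  -0.87  1.9   0.59  0.9   1.1 ]
```

View pics/c5.png

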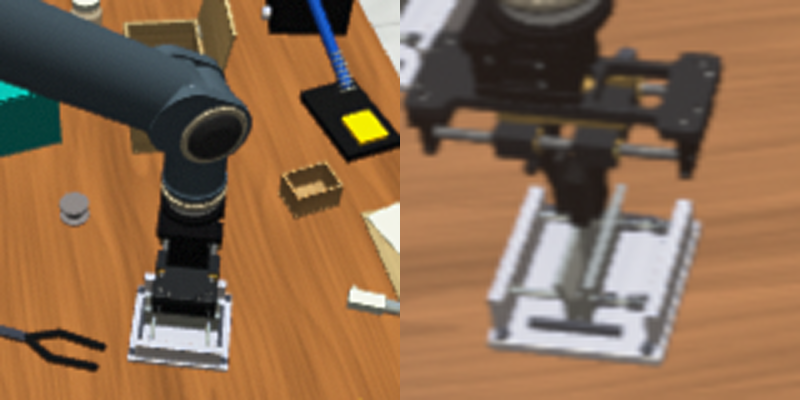

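The last picture shows the lid still open and the blade seated between the plates under a steady grip. The tip is about 29.5 mm below the mouth, in the parallel part, with 6.6 N of drag. I'm handing in.

```bash
python3 -c "
from plant import r
print(r.finish_job())"
```

```text
the job is handed in; nothing more can be done
None
```

I handed the job in at about 17 s of the 54 s allowed: the lid is open on its stop, and the gripper holds the broad blade between the jig plates with its tip about 29.5 mm below the mouth. I left the narrow blade alone and saw no bystander disturbed. No verdict came back.

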